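Clear the feed lane and load the sample rack

TASK

An emptied grey rack has been left standing in the feed lane and blocks it. Lift it out and set it down standing upright inside the green tray; then slide the loaded blue rack gently along the lane, keeping it upright and without lifting it out of the lane, until it rests against the yellow stop at the reader. Leave the other rack, the tub and the bottle where they are.

Things in the scene. Friction and masses are not known exactly. Their poses are not given: they have to be found in the camera images.
- lane: Fixed aluminium feed lane (sizes in mm). Origin on the bench below its centre line; y runs along it to the stop. Channel from y -190 (open mouth) to +180 (yellow stop, top 50 high), floor 5 above the bench, 34 wide between two dark rails 8 thick, tops 17 above the bench. Behind the stop, y +200 to +310, a white reader housing 80 high, x -115 to +25.
- lane_stop (a point): Point at the foot of the yellow stop's face, on the lane's centre line and floor (5 mm above the bench). Its y axis points along the lane, into the stop.
- blue_rack: Loose blue rack (sizes in mm), 30 wide (x), 100 long (y), 62 high, 220 g, with five red-capped tubes fixed in it, tops 88 above its underside. Origin: centre of its underside, z up. Starts upright on the lane's floor near the open mouth, long axis along the lane. Home, its end face touches the stop: origin 50 short of lane_stop.
- grey_rack: Loose grey rack without tubes, 30 wide (x) x 100 long (y) x 62 high (z), about 120 g. Origin: centre of its underside; z is up. It starts upright on the lane's floor between the blue rack and the stop, its long axis along the lane.
- green_tray: Fixed green open tray, 120 (x) x 170 (y) outside, 20 high, walls 4 mm thick. Origin: centre of its underside. Nothing stands in it. It and the white tray can change sides.
- green_tray_in (a point): Centre of the green tray's inner floor; axes as the tray's (inside 112 in x, 162 in y).
- white_tray: Fixed white open tray of the same size as the green one; the spare rack stands in it. Origin: centre of its underside.
- spare_rack: Loose grey rack with five yellow-capped tubes, same sizes as the blue rack, standing in the white tray; to be left alone. Origin: centre of its underside.
- tub: Loose beige open tub, 72 across and 85 high, between the trays; to be left alone. Origin: centre of its underside.
- wash_bottle: Loose white bottle with a green cap, 72 across and 170 high, standing off to the right; to be left alone. Origin: centre of its underside.
Things that resemble listed ones, but are neither listed nor needed, are in the scene too. There is more than one size of the blue_rack; the one meant has the size given above.

How it is judged:
By the outcome, as a careful person would: the job done as asked, in the order asked, and still so for the second after the job is handed in, with the robot touching nothing.
It also fails if it takes over 61 s, if anything falls off the work surface, if the arm or the gripper's body presses on something with over 40 N, if the wrist force passes 120 N, or if a joint passes its speed limit or range.

ROBOT

A 6-joint arm with a two-finger parallel gripper is mounted at the origin on the work surface. World frame = base frame: x ahead of the robot, y to its left, z up, the work surface at z = 0. Lengths are in m, angles in rad, forces in N, time in s.
With the tool pointing down it reaches from about 0.375 to 0.9 m from the base axis. Payload 3.1 kg.
Tool frame: the origin (TCP) lies on the centre line of the jaws, within the pads' length; the fingertips stand 19 mm ahead of it and the grasp point (between the pads) is the TCP; z points along the fingers, y is the line along which they close (so a half turn about z gives the same grasp; the last joint's range is limited). The gripper opens to 85 mm and grips with 20 to 120 N. Pads are 22 mm wide; open, the fingers measure 114 mm over their backs; the gripper's body (76 mm by 85 mm) begins 54 mm behind the grasp point. The pads swing forward as they close: fully open they stand 13 mm farther back than shut.
Start: joints at [0.951, 0.527, 1.433, -0, 1.181, -0.178], TCP at [0.267, 0.565, 0.228] pointing down, gripper open.
Joint ranges: [-3.08, 3.08], [-0.75, 2.2], [0.22, 2.44], [-1.43, 4.57], [0, 2.65], [-2.85, 2.85]. Speed limits (rad/s): [2.79, 2.79, 3.14, 3.14, 3.14, 3.14].

INTERFACE

Orientations are given as a unit quaternion [x, y, z, w].
In Python, from station import manip, cams, sign_off gives the robot as it stands.
- The arm moves only by the tool carry_out, never from a script. Its argument "targets" is a list that holds one entry, the list of rows, each a list of 7 numbers: the shift along the tool's x, y, z in cm, then the turn, a rotation vector about the tool's x, y, z in degrees, then the finger opening in cm, from 0 to 8.54. A call has 1 to 12 rows; each row is the pose to reach, as a shift and turn from the pose commanded when the call began, along the tool's axes at that moment; what a row does not reach only later rows make up. A row lasts 1/12 s, in which the tool goes at most 41.7 mm and 7.16 degrees, less where a joint would pass 70% of its speed; a pose out of reach is approached as far as the arm can. A call with a gripper value outside its range is refused whole. The fingers move at their own pace and stop on an object; "force" is the grip in N (left out, the last holds). Time passes only in rows, so rows that repeat a pose let the fingers close. It gives the time, the measured TCP pose, the force, the opening and the grip force at its end, in the units of the state.
- manip.sense(): the state, without advancing time (a new reading comes with each control period).
- cams.snapshot(name): name is "scene" or "top" or "wrist"; returns the picture (400x640x3 uint8, red, green, blue); there is no depth.
- cams.camera_info(name): a dict with "K" (3x3 intrinsics, pixels), "T" (4x4, takes a point from camera to world coordinates). Camera axes: x right, y down, z forward; pixel columns grow to the right and rows downward; lengths in m; the calibration is good to about 2 mm. A picture is of the moment at which its call begins: read the wrist's pose just before it. camera_info takes no time and is no camera call; for the wrist camera it gives the pose at the moment of the call.
- sign_off(): hands the job in; it is judged then, once.
The state is a dict: "t": time; "q": joint angles; "qd": joint speeds; "tau": joint torques, N m; "tcp_pos": TCP position; "tool_rot": TCP orientation; "force": force on the tool from outside, world axes, zero at the start; "ft_torque": the same for the moment, N m; "finger_gap": opening from 0.0 (shut) to 1.0 (fully open); "gripper_force": force on a finger pad.
Only numpy, scipy, OpenCV 4.12 (cv2) and the standard library are available. Lean on these libraries where they do the work, as an engineer would, in place of code of your own. Each camera call takes 0.05 s, during which the arm holds its last target. There are 200 camera calls.

## Working session

There is one attempt and no reset: what is moved stays moved. The work goes in short steps, Python scripts to look and compute and a tool call to move; the robot and the scene stay as the last step left them, time stands still between calls to the robot, and variables do not carry over. Pictures are saved under pics/ and viewed, at most 10 in all, crops included, and the job is handed in when it is done.

Besides the shell and the picture viewer there is one more tool, called after "Call:" as a command line: name --argument value ..., lists and objects as JSON in quotes. carry_out: Moves the arm, as the interface text tells. Its arguments: {"type":"object","properties":{"targets":{"type":"array"},"force":{"type":"number"}},"required":["targets"]}

```bash
ls; mkdir -p pics
python3 - <<'E'
from station import manip, cams
import cv2, numpy as np
np.set_printoptions(precision=4,suppress=True)
s=manip.sense(); print(s['t'],s['tcp_pos'],s['tool_rot'],s['finger_gap'])
for n in ("scene","top"):
    im=cams.snapshot(n); cv2.imwrite(f"pics/{n}0.png",im[:,:,::-1]); c=cams.camera_info(n); print(n,np.array(c['K']),np.array(c['T']))
E
```

```text
pics
0.0 [0.2668 0.5644 0.227 ] [ 0.2191  0.9757 -0.001  -0.0004] 0.9992366370919263
scene [[388.983    0.     322.968 ]
 [  0.     388.983  202.6435]
 [  0.       0.       1.    ]] [[-0.2985  0.5909 -0.7495  1.2125]
 [ 0.9544  0.1913 -0.2293  0.1196]
 [ 0.0079 -0.7838 -0.621   0.6435]
 [ 0.      0.      0.      1.    ]]
top [[398.1317   0.     319.2478]
 [  0.     398.1317 198.3714]
 [  0.       0.       1.    ]] [[-0.0323 -0.9781  0.2057  0.3067]
 [-0.9995  0.0313 -0.0077 -0.1153]
 [ 0.0011 -0.2059 -0.9786  0.9624]
 [ 0.      0.      0.      1.    ]]
```

View pics/scene0.png

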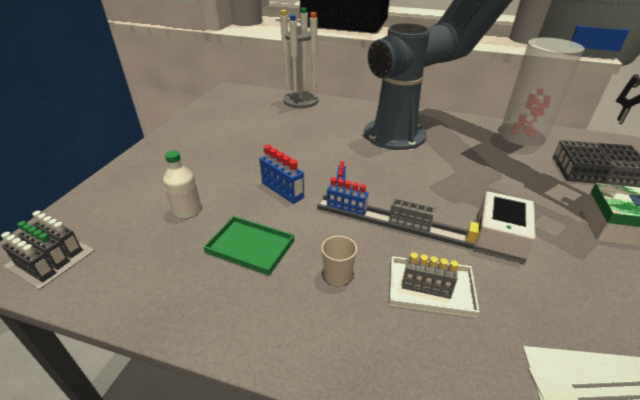

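View pics/top0.png

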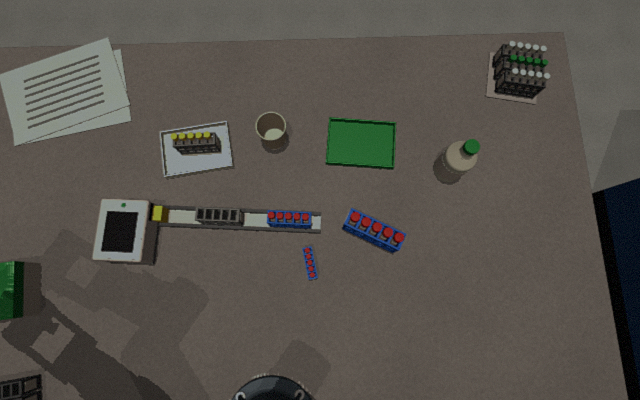

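The scene view shows the blue rack in the lane (347,197), the grey rack (412,215), the yellow stop (473,232) and the green tray (250,244). The top view has them at (290,218), (219,216), (158,213) and (361,143), with the lane mouth at (321,222). There are also blue lookalikes outside the lane.

```bash
cat > h.py <<'E'
import cv2, numpy as np
from station import manip, cams
np.set_printoptions(precision=4,suppress=True)
def info(n):
    c=cams.camera_info(n); return np.array(c['K']),np.array(c['T'])
def ray(c,uv):
    K,T=c; d=T[:3,:3]@np.linalg.inv(K)@[uv[0],uv[1],1]; return T[:3,3],d/np.linalg.norm(d)
def plane(c,uv,z):
    o,d=ray(c,uv); return o+d*(z-o[2])/d[2]
def proj(c,p):
    K,T=c; q=K@(T[:3,:3].T@(np.asarray(p)-T[:3,3])); return q[:2]/q[2]
def tri(rs):
    A=0;b=0
    for o,d in rs:
        M=np.eye(3)-np.outer(d,d); A=A+M; b=b+M@o
    p=np.linalg.solve(A,b); return p,max(np.linalg.norm(np.cross(p-o,d)) for o,d in rs)
def mask(im,lo,hi,roi=None):
    m=cv2.inRange(cv2.cvtColor(im,cv2.COLOR_RGB2HSV),lo,hi)
    if roi is not None:
        k=np.zeros_like(m); x0,y0,x1,y1=roi; k[y0:y1,x0:x1]=255; m&=k
    return m
def blobs(m,amin=8):
    n,l,s,c=cv2.connectedComponentsWithStats(m)
    return [(c[i],s[i]) for i in range(1,n) if s[i][4]>=amin]
E
python3 - <<'E'
from h import *
S={n:cv2.imread(f"pics/{n}0.png")[:,:,::-1].copy() for n in("scene","top")}
C={n:info(n) for n in S}
R={'top':dict(tray=(320,110,405,175),stop=(148,200,172,226),red=(262,205,316,225),),
 'scene':dict(tray=(200,210,300,275),stop=(462,218,484,248),red=(325,172,370,195))}
col=dict(tray=((45,90,30),(80,255,255)),stop=((20,100,80),(35,255,255)),red=((172,120,60),(180,255,255)))
for n in S:
    for k in col:
        m=mask(S[n],*col[k],R[n][k])
        if k=='red': m|=mask(S[n],(0,120,60),(8,255,255),R[n][k])
        print(n,k,[(c.round(1),list(s)) for c,s in blobs(m,5)])
        if k=='tray':
            cn=max(cv2.findContours(m,0,1)[0],key=cv2.contourArea); q=cv2.approxPolyDP(cn,6,True)[:,0]; print(q.tolist())
            print([plane(C[n],u,.02) for u in q])
print(info('wrist'))
c=C['top']
for nm,u,z in [('mouth',(321,222),.017),('grey',(219,214),.067),('blue',(289,217),.09),('stop',(158,213),.05)]: print(nm,plane(c,u,z))
for n,roi in (('top',(90,190,420,290)),('scene',(310,150,540,265))):
    x0,y0,x1,y1=roi; k=790//(x1-x0); cv2.imwrite(f'pics/{n}1.png',cv2.resize(S[n][y0:y1,x0:x1,::-1],None,fx=k,fy=k,interpolation=2))
E
```

```text
scene tray [(array([249.5, 244.4]), [np.int32(204), np.int32(216), np.int32(90), np.int32(59), np.int32(3172)])]
[[204, 246], [269, 274], [293, 235], [232, 216]]
[array([ 0.6928, -0.3189,  0.02  ]), array([ 0.7243, -0.1463,  0.02  ]), array([ 0.5975, -0.1408,  0.02  ]), array([ 0.5797, -0.3083,  0.02  ])]
scene stop [(array([472.5, 232. ]), [np.int32(466), np.int32(221), np.int32(14), np.int32(22), np.int32(222)])]
scene red [(array([340.1, 173.8]), [np.int32(338), np.int32(172), np.int32(5), np.int32(5), np.int32(18)]), (array([332.9, 180.6]), [np.int32(330), np.int32(177), np.int32(6), np.int32(8), np.int32(39)]), (array([340.3, 182.3]), [np.int32(338), np.int32(179), np.int32(6), np.int32(8), np.int32(42)]), (array([347.5, 184.1]), [np.int32(345), np.int32(180), np.int32(6), np.int32(9), np.int32(45)]), (array([354.8, 185.7]), [np.int32(352), np.int32(182), np.int32(7), np.int32(9), np.int32(43)]), (array([362.4, 187.4]), [np.int32(360), np.int32(184), np.int32(6), np.int32(8), np.int32(42)])]
top tray [(array([360.8, 142.9]), [np.int32(326), np.int32(117), np.int32(70), np.int32(
[... 539 characters left out ...]
.9, 215.8]), [np.int32(285), np.int32(213), np.int32(7), np.int32(7), np.int32(38)]), (array([296.5, 216.1]), [np.int32(294), np.int32(213), np.int32(6), np.int32(8), np.int32(39)]), (array([304.8, 216.8]), [np.int32(302), np.int32(214), np.int32(6), np.int32(7), np.int32(36)])]
(array([[325.6101,   0.    , 317.7011],
       [  0.    , 325.6101, 202.8008],
       [  0.    ,   0.    ,   1.    ]]), array([[ 0.4275,  0.8568,  0.2884,  0.1923],
       [ 0.904 , -0.4045, -0.1385,  0.5992],
       [-0.002 ,  0.32  , -0.9474,  0.3742],
       [ 0.    ,  0.    ,  0.    ,  1.    ]]))
mouth [ 0.4475 -0.1251  0.017 ]
grey [0.4659 0.1071 0.067 ]
blue [ 0.4501 -0.0538  0.09  ]
stop [0.4758 0.2529 0.05  ]
```

Call:
carry_out --targets '[[[-37.5,-32.8,-2,0,0,69,8.5],[-37.5,-32.8,-2,0,0,69,8.5],[-37.5,-32.8,-2,0,0,69,8.5],[-37.5,-32.8,-2,0,0,69,8.5],[-37.5,-32.8,-2,0,0,69,8.5],[-37.5,-32.8,-2,0,0,69,8.5],[-37.5,-32.8,-2,0,0,69,8.5],[-37.5,-32.8,-2,0,0,69,8.5],[-37.5,-32.8,-2,0,0,69,8.5],[-37.5,-32.8,-2,0,0,69,8.5],[-37.5,-32.8,-2,0,0,69,8.5],[-37.5,-32.8,-2,0,0,69,8.5]]]'

```text
t: 1.1
tcp_pos: [0.4662, 0.106, 0.248]
tool_rot: [0.733, 0.68, -0.0, -0.0]
force: [1.7, 0.6, -0.2]
finger_gap: 0.993
gripper_force: 0.0
```

View pics/top1.png

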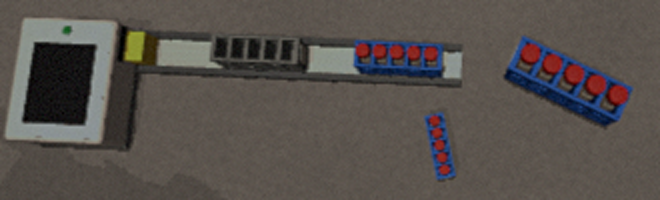

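The crop (x2, offset 90,190) shows the lane running from the mouth at (460,68) to the stop at (140,46). The grey rack is at (258,50) and the blue rack at (400,55). Next is a wrist view.

Run:
```python
from h import *
s=manip.sense(); c=info('wrist'); im=cams.snapshot('wrist'); np.savez('w1.npz',K=c[0],T=c[1],tcp=s['tcp_pos'],im=im); cv2.imwrite('pics/w1.png',im[:,:,::-1]); print(c[1],s['q'],s['tool_rot'])
C={n:info(n) for n in('top','scene')}
ts=[(271.,215.),(279.5,215.6),(287.9,215.8),(296.5,216.1),(304.8,216.8)]
ss=[(362.4,187.4),(354.8,185.7),(347.5,184.1),(340.3,182.3),(332.9,180.6)]
for a,b in zip(ts,ss): print('tube',tri([ray(C['top'],a),ray(C['scene'],b)]))
```

```text
[[ 0.9971 -0.0714 -0.0251  0.4724]
 [-0.0757 -0.9445 -0.3197  0.1876]
 [-0.0009  0.3207 -0.9472  0.395 ]
 [ 0.      0.      0.      1.    ]] [-0.0107  0.3032  1.7659  0.      1.0729  0.0651] [ 0.7334  0.6798 -0.0001 -0.0001]
tube (array([ 0.456, -0.013,  0.088]), np.float64(0.0007216628341439713))
tube (array([ 0.4542, -0.0321,  0.0875]), np.float64(0.0004731196439835124))
tube (array([ 0.4532, -0.0508,  0.0875]), np.float64(0.00048735341449136625))
tube (array([ 0.4518, -0.0697,  0.0878]), np.float64(0.0007035671677439181))
tube (array([ 0.4498, -0.0886,  0.0875]), np.float64(0.00012684879484553557))
```

View pics/w1.png

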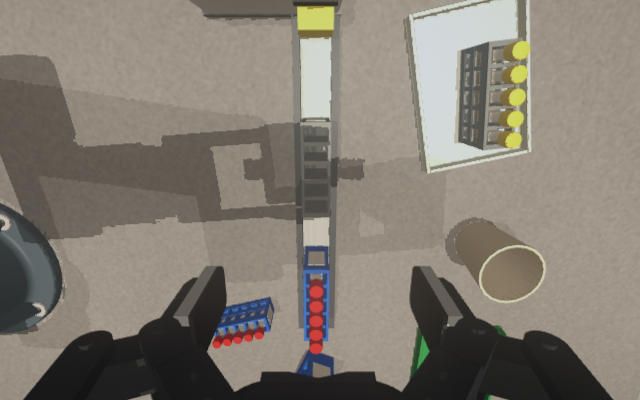

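The wrist view shows the stop face at row 36, the grey rack at columns 302-331 and rows 123-215, and the blue rack from row 246. I'll take sub-pixel edges from intensity profiles, plus a second wrist view for height.

Run:
```python
from h import *
w=np.load('w1.npz'); c=(w['K'],w['T']); im=w['im']; g=cv2.cvtColor(im,cv2.COLOR_RGB2GRAY)
for r in (60,100,): print('row',r,list(zip(range(284,350,1),g[r,284:350])) )
print('col', [(r,int(g[r,304:328].mean())) for r in list(range(28,42))+list(range(116,136))+list(range(200,256))])
print('nadir',plane(c,(316,100),.067), [plane(c,(316,r),z) for r,z in((123,.005),(127,.067),(214,.067),(36,.005))])
cv2.imwrite('pics/w1c.png',cv2.resize(im[20:260,270:360,::-1],None,fx=2.5,fy=2.5,interpolation=2))
```

```text
row 60 [(284, np.uint8(157)), (285, np.uint8(157)), (286, np.uint8(157)), (287, np.uint8(155)), (288, np.uint8(155)), (289, np.uint8(154)), (290, np.uint8(155)), (291, np.uint8(156)), (292, np.uint8(142)), (293, np.uint8(133)), (294, np.uint8(131)), (295, np.uint8(132)), (296, np.uint8(132)), (297, np.uint8(132)), (298, np.uint8(132)), (299, np.uint8(120)), (300, np.uint8(139)), (301, np.uint8(199)), (302, np.uint8(211)), (303, np.uint8(212)), (304, np.uint8(212)), (305, np.uint8(213)), (306, np.uint8(213)), (307, np.uint8(212)), (308, np.uint8(212)), (309, np.uint8(213)), (310, np.uint8(213)), (311, np.uint8(213)), (312, np.uint8(213)), (313, np.uint8(212)), (314, np.uint8(213)), (315, np.uint8(213)), (316, np.uint8(213)), (317, np.uint8(213)), (318, np.uint8(213)), (319, np.uint8(213)), (320, np.uint8(213)), (321, np.uint8(213)), (322, np.uint8(213)), (323, np.uint8(213)), (324, np.uint8(213)), (325, np.uint8(213)), (326, np.uint8(213)), (327, np.uint8(212)), (328, np.uint8(214)), (329, np.uint8(214)), (330, np.uint8(204)), (331, np.uint8(141)), (332, np.uint8(130)), (333, np.uint8
[... 2326 characters left out ...]
, (210, 74), (211, 74), (212, 76), (213, 85), (214, 88), (215, 88), (216, 88), (217, 122), (218, 157), (219, 163), (220, 185), (221, 191), (222, 191), (223, 191), (224, 191), (225, 191), (226, 191), (227, 191), (228, 191), (229, 191), (230, 190), (231, 191), (232, 191), (233, 190), (234, 190), (235, 190), (236, 191), (237, 190), (238, 190), (239, 190), (240, 190), (241, 190), (242, 190), (243, 190), (244, 190), (245, 160), (246, 101), (247, 71), (248, 71), (249, 71), (250, 71), (251, 90), (252, 104), (253, 107), (254, 105), (255, 105)]
nadir [0.47  0.181 0.067] [array([0.4675, 0.1542, 0.005 ]), array([0.468 , 0.1556, 0.067 ]), array([0.4609, 0.0643, 0.067 ]), array([0.4746, 0.2453, 0.005 ])]
```

View pics/w1c.png

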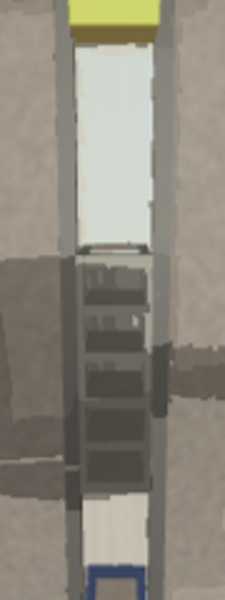

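Call:
carry_out --targets '[[[-7,0,0,0,0,0,8.5],[-7,0,0,0,0,0,8.5],[-7,0,0,0,0,0,8.5],[-7,0,0,0,0,0,8.5]]]'

```text
t: 1.48
tcp_pos: [0.4604, 0.0375, 0.2478]
tool_rot: [0.734, 0.679, -0.0, -0.0]
force: [0.2, 0.7, 0.7]
finger_gap: 0.991
gripper_force: 0.0
```

The crop shows the grey rack's open top from rows 122 to 217, and the stop's foot at row 37. Next I'll repeat the edge readings from the shifted view.

Run:
```python
from h import *
s=manip.sense(); c=info('wrist'); im=cams.snapshot('wrist'); np.savez('w2.npz',K=c[0],T=c[1],tcp=s['tcp_pos'],im=im)
g=cv2.cvtColor(im,cv2.COLOR_RGB2GRAY)
cv2.imwrite('pics/w2c.png',cv2.resize(im[0:290,250:390,::-1],None,fx=2,fy=2,interpolation=2))
w=np.load('w1.npz'); c1=(w['K'],w['T'])
for p in((.468,.155,.067),(.461,.063,.067),(.465,.109,.067)): print(p,proj(c,p),proj(c1,p))
print('col',[(r,int(g[r,306:326].mean())) for r in range(34,190) if abs(int(g[r+1,306:326].mean())-int(g[r-1,306:326].mean()))>12])
```

```text
(0.468, 0.155, 0.067) [316.1604  51.2725] [316.0536 127.6661]
(0.461, 0.063, 0.067) [316.5566 151.5119] [316.1759 215.1215]
(0.465, 0.109, 0.067) [316.885  103.7089] [316.6005 173.2833]
col [(43, 223), (44, 207), (45, 185), (49, 179), (50, 149), (51, 102), (52, 86), (56, 95), (57, 129), (58, 157), (71, 179), (72, 135), (73, 88), (75, 99), (76, 134), (77, 159), (92, 178), (93, 159), (95, 149), (106, 168), (107, 153), (108, 110), (109, 85), (110, 160), (111, 176), (114, 167), (123, 157), (124, 149), (125, 112), (126, 83), (129, 83), (130, 110), (141, 96), (142, 85), (148, 87), (149, 106), (150, 122), (153, 121), (154, 150), (156, 152)]
```

View pics/w2c.png

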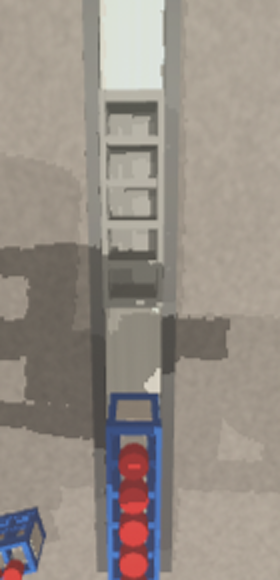

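The shifted view shows the grey rack's top from row 45 to row 153 at columns 301-331, and the blue rack's front from row 197. Now I'll triangulate the edges between the two views.

Run:
```python
from h import *
W=[np.load(f'w{i}.npz') for i in(1,2)]; c=[(w['K'],w['T']) for w in W]; g=[cv2.cvtColor(w['im'],cv2.COLOR_RGB2GRAY) for w in W]
T=lambda a,b:print(tri([ray(c[0],a),ray(c[1],b)]))
print('grey near');T((316,121.5),(316,44.7))
print('grey far');T((316,217.3),(316.3,153.6))
print('blue front top');T((316,245.5),(316.5,196.7))
for a in (0,1):
    print('stopdir centre floor', [plane(c[a],(u,r),.017) for u,r in (((296,60),(335.3,60)) if a==0 else ((0,0),(0,0)))])
for r in range(45,155,12):   # grey rack outer edges in view 2
    print(r, [(int(k),int(v)) for k,v in zip(range(288,345),np.abs(g[1][r,289:346].astype(int)-g[1][r,287:344])) if v>12])
# green tray in scene/top, 20 mm rim
C={n:info(n) for n in('top','scene')}
for a,b in (((329,117.5),(269,274)),((326,163),(293,235)),((393,167),(232,216)),((395,122),(204,246))): print('tray',tri([ray(C['top'],a),ray(C['scene'],b)]))
```

```text
grey near
(array([0.4683, 0.1607, 0.0649]), np.float64(3.896814558559774e-05))
grey far
(array([0.4606, 0.0612, 0.0689]), np.float64(3.760529559447707e-05))
blue front top
(array([ 0.4551, -0.0058,  0.    ]), np.float64(1.4444374684976792e-05))
stopdir centre floor [array([0.4515, 0.2222, 0.017 ]), array([0.4933, 0.219 , 0.017 ])]
stopdir centre floor [array([0.1527, 0.233 , 0.017 ]), array([0.1527, 0.233 , 0.017 ])]
45 [(292, 18), (298, 20), (299, 27), (300, 18), (303, 16), (331, 40), (332, 35), (343, 13)]
57 [(291, 21), (292, 22), (299, 30), (300, 23), (301, 13), (302, 54), (303, 59), (304, 20), (305, 49), (315, 34), (316, 47), (328, 62), (329, 61), (331, 31), (332, 42), (339, 14), (341, 14), (342, 14)]
69 [(292, 21), (293, 21), (298, 18), (299, 26), (300, 52), (331, 32), (332, 44), (339, 13)]
81 [(292, 15), (293, 18), (299, 29), (300, 35), (302, 47), (303, 42), (304, 30), (305, 29), (316, 13), (324, 43), (325, 60), (326, 23), (328, 61), (329, 64), (331, 36), (332, 36), (339, 15), (343, 14)]
93 [(290, 13), (293, 14), (298, 22), (299, 13), (300, 53), (301, 22), (302, 14), (328, 17),
[... 524 characters left out ...]
94, 25), (300, 19), (301, 23), (303, 27), (304, 32), (327, 40), (328, 84), (329, 52), (331, 40), (332, 29), (338, 13)]
141 [(288, 17), (293, 15), (294, 28), (295, 18), (300, 15), (301, 23), (303, 20), (304, 18), (329, 17), (337, 13), (338, 18), (340, 13), (341, 19)]
153 [(288, 13), (294, 22), (295, 30), (301, 22), (302, 15), (326, 15), (327, 13), (328, 17), (330, 14), (331, 19), (341, 17)]
tray (array([ 0.7165, -0.1527,  0.0097]), np.float64(0.0019727466261820945))
tray (array([ 0.5943, -0.1423,  0.0167]), np.float64(7.911303517976999e-05))
tray (array([ 0.5786, -0.3079,  0.019 ]), np.float64(0.0010411696594362213))
tray (array([ 0.6943, -0.3188,  0.0216]), np.float64(0.0009231692895196066))
```

Call:
carry_out --targets '[[[3.7,-0.1,0,0,0,0,6],[7.35,-0.16,2,0,0,0,6],[7.35,-0.16,5,0,0,0,6],[7.35,-0.16,8,0,0,0,6],[7.35,-0.16,11,0,0,0,6],[7.35,-0.16,14,0,0,0,6],[7.35,-0.16,16.5,0,0,0,6],[7.35,-0.16,18.5,0,0,0,6],[7.35,-0.16,19.7,0,0,0,6],[7.35,-0.16,20.2,0,0,0,6],[7.35,-0.16,20.2,0,0,0,6],[7.35,-0.16,20.2,0,0,0,6]]]'

```text
t: 2.53
tcp_pos: [0.4647, 0.1127, 0.0462]
tool_rot: [0.733, 0.681, 0.0, 0.0]
force: [0.8, 0.5, 0.1]
finger_gap: 0.708
gripper_force: 0.0
```

Call:
carry_out --targets '[[[0,0,0,0,0,0,2.5],[0,0,0,0,0,0,2.5],[0,0,0,0,0,0,2.5],[0,0,0,0,0,0,2.5],[0,0,0,0,0,0,2.5],[0,0,0,0,0,0,2.5],[0,0,0,0,0,0,2.5],[0,0,0,0,0,0,2.5]]]' --force 30

```text
t: 3.2
tcp_pos: [0.4652, 0.1119, 0.0471]
tool_rot: [0.733, 0.68, 0.001, 0.001]
force: [-0.8, 1.5, 7.0]
finger_gap: 0.343
gripper_force: 30.8
```

Call:
carry_out --targets '[[[0,0,-0.5,0,0,0,2.5],[0,0,-2,0,0,0,2.5],[0,0,-5,0,0,0,2.5],[0,0,-8,0,0,0,2.5],[0,0,-11,0,0,0,2.5],[0,0,-13,0,0,0,2.5],[-1,0.6,-14,0,0,0,2.5],[-3,1.9,-14,0,0,0,2.5],[-5.5,3.5,-14,0,0,0,2.5],[-8,5,-14,0,0,0,2.5],[-10.5,6.6,-14,0,0,0,2.5],[-13.1,8.2,-14,0,0,1.6,2.5]]]'

```text
t: 4.2
tcp_pos: [0.5364, -0.0262, 0.1862]
tool_rot: [0.743, 0.67, -0.0, -0.0]
force: [-0.1, -0.5, -0.7]
finger_gap: 0.343
gripper_force: 30.1
```

Call:
carry_out --targets '[[[-2.5,1.6,0,0,0,0,2.5],[-5,3.2,0,0,0,0,2.5],[-7.5,4.8,0,0,0,0,2.5],[-10,6.4,0,0,0,0,2.5],[-12.5,8,0,0,0,0,2.5],[-15,9.6,0,0,0,0,2.5],[-17.5,11,0,0,0,0,2.5],[-19,12,0,0,0,0,2.5],[-19.6,12.4,0,0,0,0,2.5],[-19.6,12.4,0,0,0,0,2.5],[-19.6,12.4,0,0,0,0,2.5]]]'

```text
t: 5.12
tcp_pos: [0.6386, -0.2319, 0.1855]
tool_rot: [0.743, 0.67, -0.0, -0.001]
force: [0.6, 0.6, -0.7]
finger_gap: 0.346
gripper_force: 30.1
```

Run:
```python
from h import *
s=manip.sense(); print(s['tcp_pos'],s['tool_rot'],s['finger_gap'],s['gripper_force'],s['force'])
im=cams.snapshot('scene'); cv2.imwrite('pics/s2.png',im[:,:,::-1])
```

```text
[ 0.6386 -0.2319  0.1855] [ 0.7428  0.6696 -0.0002 -0.0013] 0.3462619712805639 30.05691558122635 [ 0.6338  0.5606 -0.694 ]
```

View pics/s2.png

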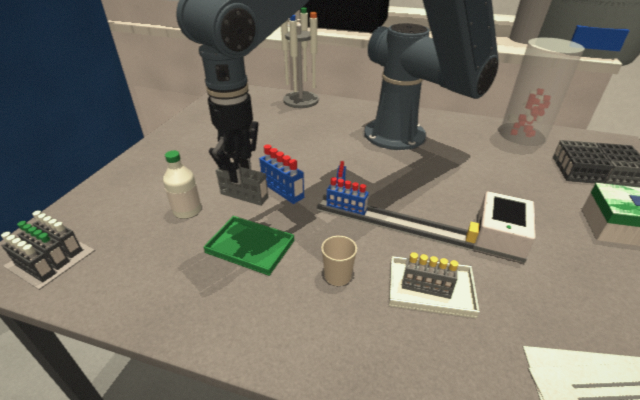

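The picture shows the grey rack hanging upright in the gripper at (242,185), with the blue rack undisturbed. I'll lower it in steps until there is contact.

Call:
carry_out --targets '[[[0,0.7,0,0,0,0,2.5],[0,0.7,2,0,0,0,2.5],[0,0.7,4.5,0,0,0,2.5],[0,0.7,7,0,0,0,2.5],[0,0.7,9,0,0,0,2.5],[0,0.7,11,0,0,0,2.5],[0,0.7,12.3,0,0,0,2.5],[0,0.7,13,0,0,0,2.5],[0,0.7,13.4,0,0,0,2.5],[0,0.7,13.4,0,0,0,2.5],[0,0.7,13.4,0,0,0,2.5]]]'

```text
t: 6.08
tcp_pos: [0.6474, -0.2336, 0.053]
tool_rot: [0.743, 0.67, 0.0, 0.001]
force: [-0.0, 0.2, -1.0]
finger_gap: 0.339
gripper_force: 30.0
```

Call:
carry_out --targets '[[[0,0,0.1,0,0,0,2.5],[0,0,0.2,0,0,0,2.5],[0,0,0.3,0,0,0,2.5],[0,0,0.3,0,0,0,2.5]]]'

```text
t: 6.42
tcp_pos: [0.6467, -0.2336, 0.0494]
tool_rot: [0.743, 0.67, 0.0, 0.0]
force: [0.1, 0.2, -1.5]
finger_gap: 0.339
gripper_force: 30.0
```

Call:
carry_out --targets '[[[0,0,0.1,0,0,0,2.5],[0,0,0.2,0,0,0,2.5],[0,0,0.2,0,0,0,2.5]]]'

```text
t: 6.67
tcp_pos: [0.6464, -0.2334, 0.0468]
tool_rot: [0.743, 0.67, -0.0, -0.0]
force: [-0.6, 1.0, -0.8]
finger_gap: 0.342
gripper_force: 30.0
```

Call:
carry_out --targets '[[[0,0,0.1,0,0,0,2.5],[0,0,0.15,0,0,0,2.5],[0,0,0.15,0,0,0,2.5]]]'

```text
t: 6.92
tcp_pos: [0.6467, -0.2336, 0.0462]
tool_rot: [0.743, 0.67, 0.0, 0.0]
force: [-1.2, 0.4, 2.8]
finger_gap: 0.345
gripper_force: 30.6
```

Force turned positive, so the rack is on the tray floor. I'll release it and lift.

Call:
carry_out --targets '[[[0,0,0,0,0,0,3.5],[0,0,0,0,0,0,4.5],[0,0,0,0,0,0,5.5],[0,0,0,0,0,0,5.5],[0,0,0,0,0,0,5.5],[0,0,-1,0,0,0,5.5],[0,0,-3.5,0,0,0,5.5],[0,0,-7,0,0,0,5.5],[0,0,-11,0,0,0,5.5],[0,0,-14,0,0,0,5.5],[0,0,-15,0,0,0,5.5],[0,0,-15,0,0,0,5.5]]]'

```text
t: 7.92
tcp_pos: [0.6488, -0.2346, 0.2004]
tool_rot: [0.743, 0.67, 0.001, 0.004]
force: [0.5, 0.0, -0.2]
finger_gap: 0.643
gripper_force: 0.0
```

Run:
```python
from h import *
s=manip.sense(); print(s['tcp_pos'],s['tool_rot'],s['finger_gap'])
a=cams.snapshot('scene'); b=cams.snapshot('wrist')
cv2.imwrite('pics/s3.png',np.hstack([cv2.resize(a[140:300,180:400],None,fx=1.8,fy=1.8),cv2.resize(b,None,fx=.6,fy=.6)[:240].repeat(1,0) if 0 else cv2.copyMakeBorder(cv2.resize(b,None,fx=.6,fy=.6),0,48,0,0,0)])[:,:,::-1])
```

```text
[ 0.6488 -0.2346  0.2004] [0.7426 0.6697 0.0015 0.0043] 0.6434755396653842
```

View pics/s3.png

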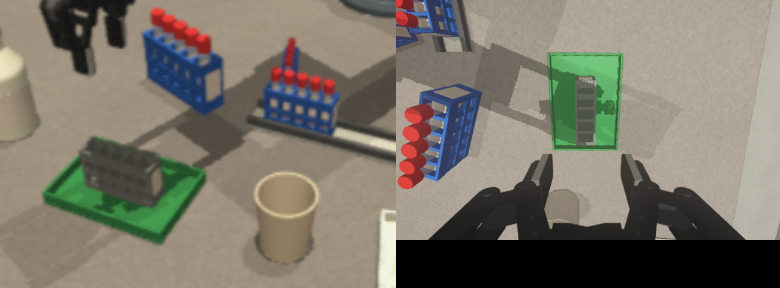

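The picture shows the grey rack standing upright inside the green tray, with the tub, the bottle and the blue rack untouched. Next I'll move above the blue rack.

Call:
carry_out --targets '[[[1.5,-2,0,0,0,-0.5,6],[4,-5.5,0,0,0,-1,6],[6.5,-9,0,0,0,-1.7,6],[9,-12.3,0,0,0,-1.7,6],[11.5,-15.6,0,0,0,-1.7,6],[13.7,-18.6,0,0,0,-1.7,6],[15.2,-20.5,0,0,0,-1.7,6],[15.7,-21.3,0,0,0,-1.7,6],[15.7,-21.3,0,0,0,-1.7,6],[15.7,-21.3,0,0,0,-1.7,6],[15.7,-21.3,0,0,0,-1.7,6],[15.7,-21.3,0,0,0,-1.7,6]]]'

```text
t: 9.02
tcp_pos: [0.4527, -0.0567, 0.1953]
tool_rot: [0.733, 0.68, 0.0, 0.001]
force: [0.5, -0.4, 0.4]
finger_gap: 0.698
gripper_force: 0.0
```

Run:
```python
from h import *
s=manip.sense(); p=np.array(s['tcp_pos']); q=s['tool_rot']; from scipy.spatial.transform import Rotation as Ro
R=Ro.from_quat(q).as_matrix(); print(p,R, 'cm to go', 100*R.T@(np.array([.4528,-.056,.050])-p))
c=info('wrist'); im=cams.snapshot('wrist'); m=mask(im,(0,140,70),(8,255,255))|mask(im,(172,140,70),(180,255,255))
np.savez('w3.npz',K=c[0],T=c[1],im=im)
for b,st in blobs(m,30): print(b,st[4],plane(c,b,.0875))
C=info('top'); t=cams.snapshot('top'); m=mask(t,(0,120,60),(8,255,255),(262,205,316,225))|mask(t,(172,120,60),(180,255,255),(262,205,316,225)); print([x[0] for x in blobs(m)])
```

```text
[ 0.4527 -0.0567  0.1953] [[ 0.0745  0.9972  0.0012]
 [ 0.9972 -0.0745 -0.0006]
 [-0.0005  0.0013 -1.    ]] cm to go [ 0.0831 -0.0153 14.5282]
[316.2442 146.5578] 303 [ 0.4547 -0.015   0.0875]
[315.9103 202.719 ] 1249 [ 0.4509 -0.0611  0.0875]
[211.7752 236.7983] 694 [ 0.3597 -0.0852  0.0875]
[314.1325 359.3604] 838 [ 0.4367 -0.2238  0.0875]
[array([297.0357, 216.3929]), array([304.8378, 216.7568])]
```

Wrist and fixed views agree on the blue rack's line and place, so I can descend and grip gently.

Call:
carry_out --targets '[[[0,0,2,0,0,0,6],[0,0,4.5,0,0,0,6],[0,0,7,0,0,0,6],[0,0,9.5,0,0,0,6],[0,0,11.5,0,0,0,6],[0,0,13,0,0,0,6],[0,0,14,0,0,0,6],[0,0,14.5,0,0,0,6],[0,0,14.5,0,0,0,6],[0,0,14.5,0,0,0,6],[0,0,14.5,0,0,0,6]]]'

```text
t: 10.03
tcp_pos: [0.4516, -0.0557, 0.051]
tool_rot: [0.733, 0.681, 0.0, 0.001]
force: [0.4, -0.8, -0.0]
finger_gap: 0.702
gripper_force: 0.0
```

Call:
carry_out --targets '[[[0,0,0,0,0,0,2.6],[0,0,0,0,0,0,2.6],[0,0,0,0,0,0,2.6],[0,0,0,0,0,0,2.6],[0,0,0,0,0,0,2.6],[0,0,0,0,0,0,2.6],[0,0,0,0,0,0,2.6],[0,0,0,0,0,0,2.6]]]' --force 20

```text
t: 10.7
tcp_pos: [0.4515, -0.0556, 0.0512]
tool_rot: [0.733, 0.681, 0.0, 0.001]
force: [0.8, 0.0, 6.2]
finger_gap: 0.344
gripper_force: 21.3
```

Call:
carry_out --targets '[[[0.2,0,0,0,0,0,2.6],[0.6,0,0,0,0,0,2.6],[1.1,0,0,0,0,0,2.6],[1.6,0,0,0,0,0,2.6],[2.1,0,0,0,0,0,2.6],[2.6,0,0,0,0,0,2.6],[3.1,0,0,0,0,0,2.6],[3.6,0,0,0,0,0,2.6],[4.1,0,0,0,0,0,2.6],[4.6,-0.01,0,0,0,0,2.6],[5,-0.02,0,0,0,0,2.6],[5.2,-0.02,0,0,0,0,2.6]]]'

```text
t: 11.7
tcp_pos: [0.4557, -0.0041, 0.0512]
tool_rot: [0.732, 0.681, 0.0, 0.002]
force: [-0.3, -4.7, 6.2]
finger_gap: 0.345
gripper_force: 21.2
```

Call:
carry_out --targets '[[[0.2,0,0,0,0,0,2.6],[0.6,0,0,0,0,0,2.6],[1.2,0,0,0,0,0,2.6],[1.8,0,0,0,0,0,2.6],[2.4,0,0,0,0,0,2.6],[3,-0.01,0,0,0,0,2.6],[3.6,-0.01,0,0,0,0,2.6],[4.2,-0.01,0,0,0,0,2.6],[4.8,-0.02,0,0,0,0,2.6],[5.4,-0.02,0,0,0,0,2.6],[6,-0.02,0,0,0,0,2.6],[6.3,-0.02,0,0,0,0,2.6]]]'

```text
t: 12.7
tcp_pos: [0.4598, 0.0591, 0.0512]
tool_rot: [0.732, 0.681, 0.0, 0.001]
force: [-0.1, -4.3, 6.5]
finger_gap: 0.345
gripper_force: 21.3
```

Call:
carry_out --targets '[[[0.3,0,0,0,0,0,2.6],[0.8,0,0,0,0,0,2.6],[1.4,0,0,0,0,0,2.6],[2,0,0,0,0,0,2.6],[2.6,0,0,0,0,0,2.6],[3.2,-0.01,0,0,0,0,2.6],[3.8,-0.01,0,0,0,0,2.6],[4.4,-0.01,0,0,0,0,2.6],[5,-0.02,0,0,0,0,2.6],[5.6,-0.02,0,0,0,0,2.6],[6.1,-0.02,0,0,0,0,2.6],[6.4,-0.02,0,0,0,0,2.6]]]'

```text
t: 13.7
tcp_pos: [0.4641, 0.1229, 0.0513]
tool_rot: [0.732, 0.681, 0.0, 0.001]
force: [0.3, -4.5, 5.0]
finger_gap: 0.35
gripper_force: 21.3
```

Call:
carry_out --targets '[[[0.3,0,0,0,0,0,2.6],[0.8,0,0,0,0,0,2.6],[1.3,0,0,0,0,0,2.6],[1.8,0,0,0,0,0,2.6],[2.3,0,0,0,0,0,2.6],[2.8,-0.01,0,0,0,0,2.6],[3.3,-0.01,0,0,0,0,2.6],[3.7,-0.01,0,0,0,0,2.6],[4.1,-0.02,0,0,0,0,2.6],[4.4,-0.02,0,0,0,0,2.6],[4.6,-0.02,0,0,0,0,2.6],[4.6,-0.02,0,0,0,0,2.6]]]'

```text
t: 14.7
tcp_pos: [0.467, 0.1689, 0.0512]
tool_rot: [0.732, 0.681, 0.0, 0.001]
force: [-0.4, -1.2, 5.9]
finger_gap: 0.343
gripper_force: 21.3
```

Run:
```python
from h import *
S={n:cams.snapshot(n) for n in('scene','top')}
a=cv2.resize(S['scene'][150:270,320:550],None,fx=3.4,fy=3.4,interpolation=2); b=cv2.resize(S['top'][180:240,100:330],None,fx=3.4,fy=3.4,interpolation=2)
cv2.imwrite('pics/s4.png',np.vstack([a,b])[:600,:,::-1]); print(a.shape,b.shape)
```

```text
(408, 782, 3) (204, 782, 3)
```

View pics/s4.png

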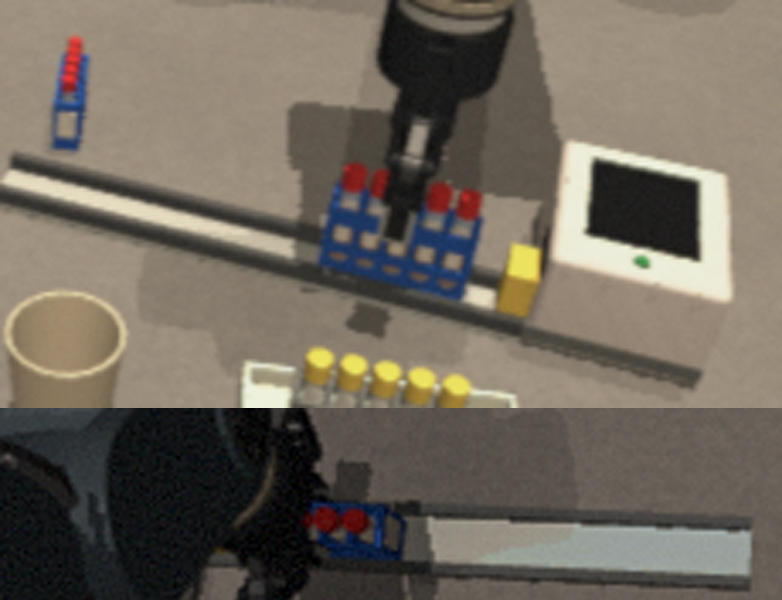

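The picture shows the blue rack upright in the lane, with about 20 mm of floor left before the yellow stop (stop at (518,280) in the crop). I'll approach slowly, watching force.

Call:
carry_out --targets '[[[0.2,0,0,0,0,0,2.6],[0.4,0,0,0,0,0,2.6],[0.6,0,0,0,0,0,2.6],[0.8,0,0,0,0,0,2.6],[1.0,0,0,0,0,0,2.6],[1.2,0,0,0,0,0,2.6],[1.4,0,0,0,0,0,2.6],[1.5,0,0,0,0,0,2.6],[1.6,0,0,0,0,0,2.6]]]'

```text
t: 15.55
tcp_pos: [0.4681, 0.1843, 0.0512]
tool_rot: [0.732, 0.681, -0.0, 0.001]
force: [0.1, -5.6, 6.2]
finger_gap: 0.351
gripper_force: 21.3
```

Call:
carry_out --targets '[[[0.1,0,0,0,0,0,2.6],[0.2,0,0,0,0,0,2.6],[0.3,0,0,0,0,0,2.6]]]'

```text
t: 15.8
tcp_pos: [0.4682, 0.1872, 0.0512]
tool_rot: [0.732, 0.681, -0.0, 0.001]
force: [0.2, -4.1, 6.4]
finger_gap: 0.347
gripper_force: 21.3
```

Call:
carry_out --targets '[[[0.1,0,0,0,0,0,2.6],[0.2,0,0,0,0,0,2.6]]]'

```text
t: 15.97
tcp_pos: [0.4684, 0.1892, 0.0512]
tool_rot: [0.732, 0.681, -0.0, 0.001]
force: [-0.5, -4.1, 5.6]
finger_gap: 0.344
gripper_force: 21.3
```

Call:
carry_out --targets '[[[0.1,0,0,0,0,0,2.6],[0.2,0,0,0,0,0,2.6]]]'

```text
t: 16.13
tcp_pos: [0.4685, 0.1912, 0.0512]
tool_rot: [0.732, 0.681, -0.0, 0.001]
force: [-0.9, -3.9, 6.3]
finger_gap: 0.346
gripper_force: 21.3
```

Call:
carry_out --targets '[[[0.1,0,0,0,0,0,2.6],[0.1,0,0,0,0,0,2.6]]]'

```text
t: 16.3
tcp_pos: [0.4686, 0.1916, 0.0512]
tool_rot: [0.732, 0.681, -0.001, 0.001]
force: [-0.1, -7.1, 5.9]
finger_gap: 0.342
gripper_force: 21.3
```

Call:
carry_out --targets '[[[0.1,0,0,0,0,0,2.6],[0.1,0,0,0,0,0,2.6]]]'

```text
t: 16.47
tcp_pos: [0.4686, 0.1917, 0.0512]
tool_rot: [0.732, 0.682, -0.001, 0.001]
force: [-0.3, -11.0, 7.4]
finger_gap: 0.344
gripper_force: 21.4
```

Call:
carry_out --targets '[[[0.1,0,0,0,0,0,2.6],[0.1,0,0,0,0,0,2.6]]]'

```text
t: 16.63
tcp_pos: [0.4686, 0.1917, 0.0512]
tool_rot: [0.731, 0.682, -0.002, 0.002]
force: [-0.0, -15.8, 7.4]
finger_gap: 0.345
gripper_force: 21.5
```

The force rose to 16 N with the rack stopped, so it is against the stop. I'll relax most of the preload, release and lift clear.

Call:
carry_out --targets '[[[-0.15,0,0,0,0,0,2.6],[-0.2,0,0,0,0,0,2.6],[-0.2,0,0,0,0,0,3.5],[-0.2,0,0,0,0,0,4.5],[-0.2,0,0,0,0,0,5.5],[-0.2,0,0,0,0,0,6],[-0.2,0,0,0,0,0,6],[-0.2,0,0,0,0,0,6],[-0.2,0,-1,0,0,0,6],[-0.2,0,-3,0,0,0,6],[-0.2,0,-6,0,0,0,6],[-0.2,0,-9.5,0,0,0,6]]]'

```text
t: 17.63
tcp_pos: [0.467, 0.1928, 0.1458]
tool_rot: [0.733, 0.681, -0.002, -0.001]
force: [1.0, -0.4, -0.1]
finger_gap: 0.7
gripper_force: 0.0
```

Call:
carry_out --targets '[[[0,0,-3,0,0,0,6],[-3,0,-6,0,0,0,6],[-6,0,-9,0,0,0,6],[-8,0,-10,0,0,0,6],[-8,0,-10,0,0,0,6],[-8,0,-10,0,0,0,6]]]'

```text
t: 18.13
tcp_pos: [0.4627, 0.1127, 0.2468]
tool_rot: [0.733, 0.68, 0.001, 0.001]
force: [-1.0, 0.9, -0.0]
finger_gap: 0.704
gripper_force: 0.0
```

Run:
```python
from h import *
print(manip.sense()['tcp_pos'])
c=info('wrist'); w=cams.snapshot('wrist'); a=cams.snapshot('scene')
np.savez('w4.npz',K=c[0],T=c[1],im=w)
cv2.imwrite('pics/f.png',np.vstack([cv2.resize(a[140:290,190:550],None,fx=2.2,fy=2.2,interpolation=2)[:,:790],cv2.resize(w[:200,130:520],(790,260))])[:600,:,::-1])
S=info('scene'); m=mask(a,(0,120,60),(8,255,255),(370,150,480,235))|mask(a,(172,120,60),(180,255,255),(370,150,480,235))
for b,s in blobs(m): print(b,plane(S,b,.088))
m=mask(w,(0,120,60),(8,255,255))|mask(w,(172,120,60),(180,255,255))
for b,s in blobs(m,20): print('w',b,s[4],plane(c,b,.088))
```

```text
[0.4627 0.1127 0.2468]
[433.8182 203.9091] [0.468  0.1584 0.088 ]
[442.3077 205.8269] [0.4692 0.1775 0.088 ]
[450.7593 207.7593] [0.4705 0.1963 0.088 ]
[459.2963 209.9259] [0.4725 0.2151 0.088 ]
[468.0526 211.8421] [0.4735 0.2341 0.088 ]
w [317.2603  45.2055] 292 [0.4717 0.2325 0.088 ]
w [317.1533  69.2299] 261 [0.4702 0.2136 0.088 ]
w [317.0617  92.3663] 243 [0.4686 0.1946 0.088 ]
w [317.0987 114.5494] 233 [0.4672 0.1755 0.088 ]
w [317.0667 135.7156] 225 [0.4657 0.1566 0.088 ]
w [261.6939 337.9286] 98 [ 0.3845 -0.0679  0.088 ]
w [248.6268 341.1197] 142 [ 0.3688 -0.0712  0.088 ]
```

View pics/f.png

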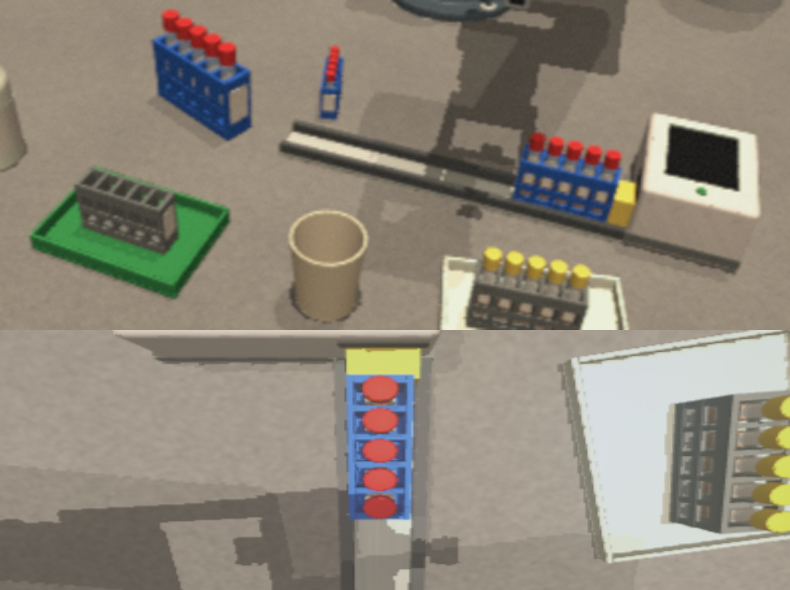

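The picture shows the blue rack upright in the lane, touching the yellow stop, and the grey rack upright in the green tray. The other things are unmoved, so I'm handing in.

```bash
python3 -c "
from station import sign_off
print(sign_off())"
```

```text
the job is handed in; nothing more can be done
None
```

The job is handed in: the grey rack stands upright in the green tray and the blue rack rests upright against the yellow stop, with the spare rack and tub in place in the final view and the bottle never approached.

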